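# Pack the loose fossils into their fitted drawer recesses

### The arm

A 7-joint arm with a two-finger parallel gripper is mounted at the origin on a cart in front of the work surface, level with it; the furniture and walls round the work are solid. World frame = base frame: x ahead of the robot, y to its left, z up, the work surface at z = 0. Lengths are in m, angles in rad, forces in N, time in s.
With the tool pointing down it reaches from about 0.425 to 0.875 m from the base axis. Payload 4.7 kg.
Tool frame: the origin (TCP) lies at the very end of the fingers, on their centre line; the grasp point (between the pads) lies 19 mm behind it; z points along the fingers, y is the line along which they close (so a half turn about z gives the same grasp; the last joint's range is limited). The gripper opens to 87 mm and grips with 3 to 60 N. Pads are 19 mm wide; open, the fingers measure 117 mm over their backs; the gripper's body (75 mm by 190 mm) begins 51 mm behind the grasp point.
Start: joints at [1.335, 0.321, -0.07, 1.45, 0.023, 1.371, -0.057], TCP at [0.161, -0.63, 0.223] pointing down, gripper open.
Joint ranges: [-2.86, 2.86], [-0.3, 2.09], [-1.38, 1.24], [0.06, 2.45], [-1.56, 4.7], [0.09, 2.05], [-2.69, 2.69]. Speed limits (rad/s): [2.57, 2.57, 3.14, 3.14, 3.14, 3.14, 3.14].

### API

Orientations are given as a rotation vector (axis times angle).
In Python, from bench import get_state, get_image, get_calibration, close_job gives the robot as it stands.
- The arm moves only by the shell command python3 -m crank 'ROWS' [FORCE]. ROWS is JSON, a list of rows, each a list of 5 numbers: the opening, from 0 (shut) to 1 (fully open), then the shift along the world's x, y, z in units of 0.2 m (1.0 is 0.2 m), then the turn about the world's z in units of 2 pi rad (1.0 is 2 pi rad). A call has 1 to 5 rows; each row is the pose to reach, as a shift and turn from the pose commanded when the call began, turning the shorter way round; what a row does not reach only later rows make up. A row lasts 1/8 s, in which the tool goes at most 62.5 mm and 10.7 degrees, less where a joint would pass 70% of its speed; a pose out of reach is approached as far as the arm can. A call with a number of a shift or a turn outside -1 to 1 is refused whole. A call with a gripper value outside its range is refused whole. The fingers move at their own pace and stop on an object; FORCE is the grip in N (left out, the last holds). Time passes only in rows, so rows that repeat a pose let the fingers close. It gives the time, the measured TCP pose, the force, the opening and the grip force at its end, in the units of the state.
- get_state(): the state, without advancing time (a new reading comes with each control period).
- get_image(name): name is "side" or "top" or "wrist"; returns the picture (384x512x3 uint8, red, green, blue); there is no depth.
- get_calibration(name): a dict with "fovy" (degrees; the focal length in pixels is half the picture's height over the tangent of half this angle, whatever the lens; pixels are square), "cx", "cy" (the principal point, pixels), "k1" (the pictures are not rectified: a ray, as slopes to the right and down, at radius r is drawn at 1 + k1 r^2 times it, then the intrinsics apply), "R" (3x3) and "t" (3): a world point X has camera coordinates R X + t. Camera axes: x right, y down, z forward; pixel columns grow to the right and rows downward; lengths in m; the calibration is good to about 2 mm. A picture is of the moment at which its call begins: read the wrist's pose just before it. get_calibration takes no time and is no camera call; for the wrist camera it gives the pose at the moment of the call.
- close_job(): hands the job in; it is judged then, once.
The state is a dict: "time": time; "joint_positions": joint angles; "qd": joint speeds; "joint_torque": joint torques, N m; "position": TCP position; "tool_rot": TCP orientation; "ft_force": force on the tool from outside, world axes, zero at the start; "torque": the same for the moment, N m; "grip_width": opening from 0.0 (shut) to 1.0 (fully open); "grip_force": force on a finger pad.
Only numpy, scipy, OpenCV 4.12 (cv2) and the standard library are available. Lean on these libraries where they do the work, as an engineer would, in place of code of your own. Each camera call takes 0.05 s, during which the arm holds its last target. There are 200 camera calls.

### The job

Put the four fossils that lie loose on the table - the shark tooth, the vertebra, the ammonite and the toe bone - away in the collection drawer, each lying flat on the floor of the empty recess that is cut to its own outline. They are brittle, so set them down and do not drop them, and leave the two specimens that are already packed in the drawer where they are.

Things in the scene. Friction and masses are not known exactly. Their poses are not given: they have to be found in the camera images.
- shark_tooth: fossil shark tooth: flat dark brown triangle, 41 x 36 x 10 mm. Origin: middle of its outline on the underside; x runs from the straight root edge (x = -20.7 mm) to the thin point (x = 20.7 mm); z up. Its flanks slope: hold it across the root, where it is widest (36 mm, at x = -18 mm); pads centred at x = -14 mm do. Brittle.
- vertebra: fossil fish vertebra: tan round drum with a slight waist, 33 mm across, 18 mm high, standing on its flat end. Origin: centre of the underside, z up; round, so its yaw does not matter. Brittle.
- ammonite: small ammonite: grey-brown ribbed coil, oval, 40 mm in its x by 47 mm in its y, 14 mm thick, widest 6 mm above the underside. Origin: middle of the outline on the underside, z up. Brittle.
- bone_knuckle: fossil toe bone: light tan, long, with two thick ends, 22 mm wide (its x), 56 mm long (its y), 20 mm high, widest 10 mm above the underside. Origin: middle of the outline on the underside, z up. Brittle.
- insert_tooth: Fixed hard insert, grey with a pale recess floor, 80 x 80 x 18 mm, one of six side by side in a shallow wooden drawer (rim 2 mm higher). Recess: a rounded triangle (54 x 48 mm) pointing to its +x; 6 mm deep, flat, 6 mm of room round its fossil when their x and y axes agree. Origin: centre of the insert's underside; recess floor at z = 12 mm, top face at 18 mm (23 mm above the table).
- insert_vertebra: Fixed hard insert, grey with a pale recess floor, 80 x 80 x 18 mm, one of six side by side in a shallow wooden drawer (rim 2 mm higher). Recess: round, 45 mm across; 6 mm deep, flat, 6 mm of room round its fossil when their x and y axes agree. Origin: centre of the insert's underside; recess floor at z = 12 mm, top face at 18 mm (23 mm above the table).
- insert_ammonite: Fixed hard insert, grey with a pale recess floor, 80 x 80 x 18 mm, one of six side by side in a shallow wooden drawer (rim 2 mm higher). Recess: oval, 52 mm in its x by 59 mm in its y; 6 mm deep, flat, 6 mm of room round its fossil when their x and y axes agree. Origin: centre of the insert's underside; recess floor at z = 12 mm, top face at 18 mm (23 mm above the table).
- insert_knuckle: Fixed hard insert, grey with a pale recess floor, 80 x 80 x 18 mm, one of six side by side in a shallow wooden drawer (rim 2 mm higher). Recess: a long slot, 34 mm in its x by 68 mm in its y; 6 mm deep, flat, 6 mm of room round its fossil when their x and y axes agree. Origin: centre of the insert's underside; recess floor at z = 12 mm, top face at 18 mm (23 mm above the table).
- bone_bit_1: a dark brown rounded bone fragment, 30 x 42 x 17 mm, already packed loose in its own recess of the same drawer; to be left there. Origin: centre of its underside, on the recess floor.
- shard: a dark brown three-cornered tusk shard, 38 x 38 x 16 mm, already packed loose in its own recess of the same drawer; to be left there. Origin: centre of its underside, on the recess floor.
Not all that is in view belongs to the job. Leave any yellow look-alike of the bone_knuckle alone.

How it is judged:
At the end, for the whole second after the job is handed in: Each of the four fossils lies flat (within 0.15 rad) and at rest on the floor of its own insert's recess: origin within 12 mm of the insert's centre and no more than 3 mm above the recess floor, released; the bone fragment and the shard lie within 15 mm of where they started (horizontal distance between shark_tooth and insert_tooth below 0.012 m and z of shark_tooth in the frame of insert_tooth below 0.015 m and angle between each of shark_tooth, vertebra, ammonite, bone_knuckle's own z axis and vertical below 0.15 rad and linear speed of each of shark_tooth, vertebra, ammonite, bone_knuckle below 0.02 m/s and angular speed of each of shark_tooth, vertebra, ammonite, bone_knuckle below 0.3 rad/s and contact force between the fingers and shark_tooth below 0.05 N and horizontal distance between vertebra and insert_vertebra below 0.012 m and z of vertebra in the frame of insert_vertebra below 0.015 m and contact force between the fingers and vertebra below 0.05 N and horizontal distance between ammonite and insert_ammonite below 0.012 m and z of ammonite in the frame of insert_ammonite below 0.015 m and contact force between the fingers and ammonite below 0.05 N and horizontal distance between bone_knuckle and insert_knuckle below 0.012 m and z of bone_knuckle in the frame of insert_knuckle below 0.015 m and contact force between the fingers and bone_knuckle below 0.05 N and distance of each of bone_bit_1, shard from where it was at the start of the episode below 0.015 m); the robot touches nothing.
It fails at once if a specimen is let go more than about 3 cm above the recess floors (dropped) ((height (world z) of shark_tooth above 0.05 m and contact force between the fingers and shark_tooth below 0.02 N) or (height (world z) of vertebra above 0.05 m and contact force between the fingers and vertebra below 0.02 N) or (height (world z) of ammonite above 0.05 m and contact force between the fingers and ammonite below 0.02 N) or (height (world z) of bone_knuckle above 0.05 m and contact force between the fingers and bone_knuckle below 0.02 N)).
It fails at once if one of the two specimens already packed is lifted or pushed 15 mm or more (distance of any of bone_bit_1, shard from where it was at the start of the episode above 0.015 m).
It also fails if it takes over 96 s, if anything falls off the work surface, if the arm or the gripper's body presses on something with over 40 N, if the wrist force passes 120 N, or if a joint passes its speed limit or range.

## Working session

There is one attempt and no reset: what is moved stays moved. The work goes in short steps, Python scripts to look and compute and a shell command to move; the robot and the scene stay as the last step left them, time stands still between calls to the robot, and variables do not carry over. Pictures are saved under pics/ and viewed, at most 14 in all, crops included, and the job is handed in when it is done.

```bash
mkdir -p pics; python3 - <<'E'
from bench import *
import cv2
s=get_state();print({k:s[k] for k in('time','position','tool_rot','grip_width')})
for n in('top','side'):
    cv2.imwrite(f'pics/{n}0.png',cv2.resize(get_image(n)[:,:,::-1],(800,600),interpolation=cv2.INTER_CUBIC)); c=get_calibration(n);print(n,c)
E
```

```text
{'time': 0.0, 'position': array([ 0.16049707, -0.62928432,  0.22144666]), 'tool_rot': array([-3.11521339e+00, -3.91155827e-01,  5.06862560e-04]), 'grip_width': 0.9992365684370499}
top {'fovy': 55.977961173344, 'cx': 255.97070417989534, 'cy': 195.49829295662022, 'k1': 0.02494278002512688, 'R': array([[ 0.01455506, -0.99985812, -0.00847909],
       [-0.98430284, -0.01283592, -0.17602034],
       [ 0.17588653,  0.01090798, -0.98435001]]), 't': array([-0.01116352,  0.6351985 ,  0.93113773])}
side {'fovy': 52.02465799562062, 'cx': 253.73944803190545, 'cy': 186.66516259615028, 'k1': -0.13322641704417024, 'R': array([[ 0.9622746 , -0.27132909, -0.02020201],
       [-0.1386515 , -0.42513384, -0.89444786],
       [ 0.23410117,  0.8635055 , -0.44671568]]), 't': array([-0.5902563 ,  0.14290193,  0.83018065])}
```

View pics/top0.png

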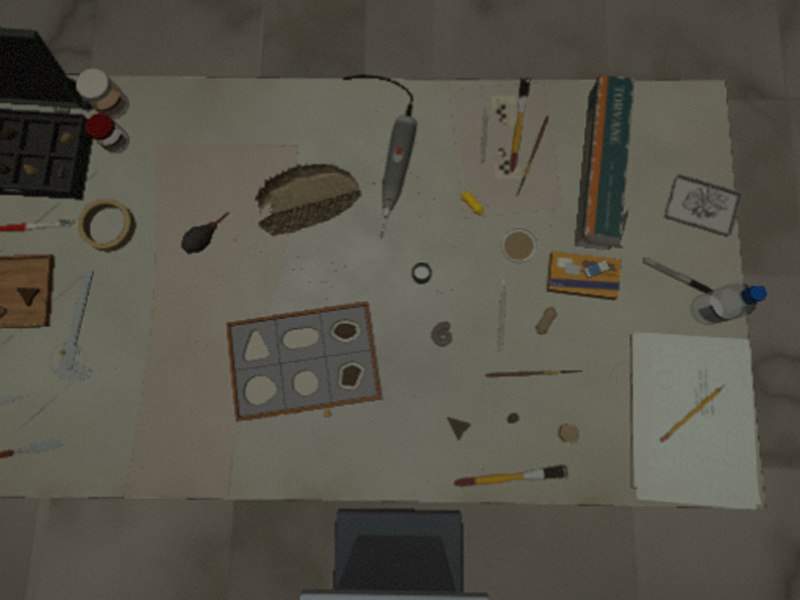

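View pics/side0.png

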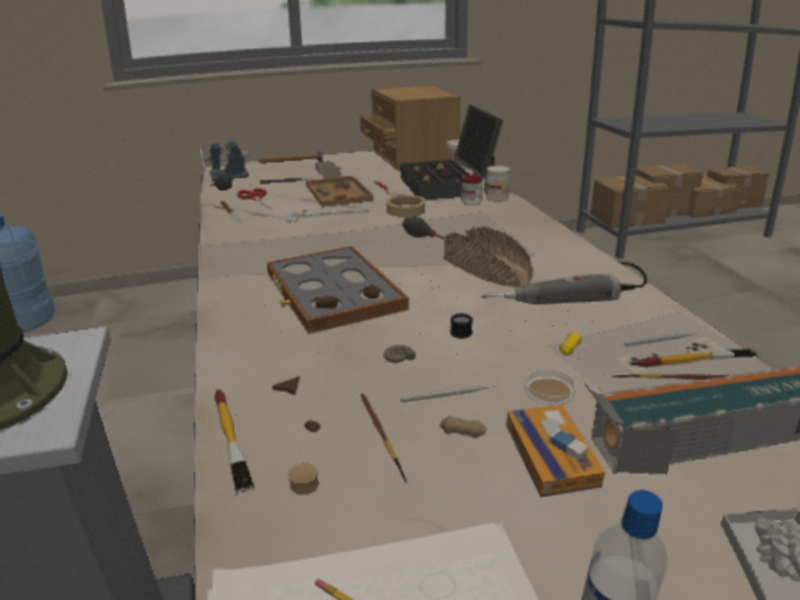

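The top picture shows, in 800x600 pixels, the ammonite at (442,333), tooth (458,427), vertebra (568,433) and toe bone (545,320). The drawer's recesses are the tooth (257,346), slot (300,338), oval (260,390) and round one (305,382). The packed pieces are at (345,330) and (350,377). The side view agrees.

```bash
cat > h.py <<'E'
from bench import *
import numpy as np, cv2
def K(c,h=384):
    f=h/2/np.tan(np.radians(c['fovy'])/2); return np.array([[f,0,c['cx']],[0,f,c['cy']],[0,0,1]])
def unproj(c,uv,z):
    uv=np.asarray(uv,float).reshape(-1,1,2)
    p=cv2.undistortPoints(uv,K(c),np.array([c['k1'],0,0,0.]),None,None,None,(cv2.TERM_CRITERIA_COUNT,50,1e-9)) if False else cv2.undistortPoints(uv,K(c),np.array([c['k1'],0,0,0.]))
    p=p.reshape(-1,2); R,t=np.array(c['R']),np.array(c['t'])
    d=np.c_[p,np.ones(len(p))]@R; C=-R.T@t
    return C+d*((z-C[2])/d[:,2])[:,None]
def proj(c,X):
    R,t=np.array(c['R']),np.array(c['t'])
    return cv2.projectPoints(np.asarray(X,float).reshape(-1,1,3),cv2.Rodrigues(R)[0],t,K(c),np.array([c['k1'],0,0,0.]))[0].reshape(-1,2)
def blob(img,c,uv,z,w=24,thr=None,k=None):
    """segment the blob near uv against the border-median background; world metric contour on plane z"""
    u,v=[int(round(a)) for a in uv]; s=4
    u0,v0=max(u-w,0),max(v-w,0)
    p=cv2.resize(img[v0:v+w,u0:u+w],None,fx=s,fy=s,interpolation=cv2.INTER_CUBIC).astype(np.float32)
    b=np.median(np.r_[p[0],p[-1],p[:,0],p[:,-1]],axis=0)
    d=np.linalg.norm(p-b,axis=2); d8=np.clip(d,0,255).astype(np.uint8)
    t,m=cv2.threshold(d8,thr or 0,255,cv2.THRESH_BINARY|(0 if thr else cv2.THRESH_OTSU))
    n,l,st,ce=cv2.connectedComponentsWithStats(m)
    i=min(range(1,n),key=lambda i:(np.hypot(*(ce[i]-np.array([(u-u0)*s,(v-v0)*s])))+(1e3 if st[i,4]<200 else 0)))
    cs,_=cv2.findContours((l==i).astype(np.uint8),cv2.RETR_EXTERNAL,cv2.CHAIN_APPROX_NONE)
    q=max(cs,key=cv2.contourArea)[:,0,:]
    q=np.c_[u0+(q[:,0]+.5)/s-.5,v0+(q[:,1]+.5)/s-.5]
    return t,unproj(c,q,z)[:,:2],q
def desc(W):
    P=(W*1e4).astype(np.float32).reshape(-1,1,2)
    M=cv2.moments(P); cen=np.array([M['m10'],M['m01']])/M['m00']/1e4
    ax=.5*np.arctan2(2*M['mu11'],M['mu20']-M['mu02'])
    r=cv2.minAreaRect(P); t=cv2.minEnclosingTriangle(P)[1].reshape(-1,2)/1e4
    return dict(cen=cen.round(4),axis=round(np.degrees(ax),1),rect_c=(np.array(r[0])/1e4).round(4),size=(np.array(r[1])/10).round(1),ang=round(r[2],1),tri=t.round(4).tolist())
E
python3 - <<'E'
from h import *
im=get_image('top'); c=get_calibration('top')
for n,uv,z,w in [('ammonite',(442,333),.006,20),('tooth',(458,427),.005,16),('vertebra',(568,433),.012,14),('knuckle',(545,320),.01,18),('r_tooth',(257,346),.02,15),('r_knuckle',(300,338),.02,15),('r_amm',(260,390),.02,15),('r_vert',(305,382),.02,15)]:
    t,W,q=blob(im,c,np.array(uv)*.64,z,w); print(n,t,desc(W))
cor=np.array([(228,323),(367,303),(381,398),(238,419)])*.64
print(unproj(c,cor,.025))
g=cv2.resize(im[180:275,135:380],None,fx=3.2,fy=3.2,interpolation=cv2.INTER_CUBIC); g=cv2.convertScaleAbs(g,alpha=1.8)
cv2.imwrite('pics/c1.png',g[:,:,::-1])
E
```

```text
ammonite 36.0 {'cen': array([ 0.5931, -0.0777]), 'axis': np.float64(-5.3), 'rect_c': array([ 0.5929, -0.0764]), 'size': array([45.3, 37.2]), 'ang': 7.7, 'tri': [[0.6326000094413757, -0.08980000019073486], [0.5569000244140625, -0.10000000149011612], [0.5857999920845032, -0.044199999421834946]]}
tooth 44.0 {'cen': array([ 0.4286, -0.1076]), 'axis': np.float64(49.8), 'rect_c': array([ 0.4321, -0.1109]), 'size': array([43. , 32.5]), 'ang': 27.2, 'tri': [[0.44679999351501465, -0.08510000258684158], [0.43470001220703125, -0.13099999725818634], [0.4041000008583069, -0.10700000077486038]]}
vertebra 22.0 {'cen': array([ 0.421 , -0.2982]), 'axis': np.float64(76.2), 'rect_c': array([ 0.4212, -0.2984]), 'size': array([37.5, 32.7]), 'ang': 82.2, 'tri': [[0.44020000100135803, -0.3257000148296356], [0.384799987077713, -0.3046000003814697], [0.43549999594688416, -0.2644999921321869]]}
knuckle 29.0 {'cen': array([ 0.6197, -0.2667]), 'axis': np.float64(-30.6), 'rect_c': array([ 0.6197, -0.2667]), 'size': array([23.9, 56.8]), 'ang': 58.7, 'tri': [[0.600600004196167, -0.29089999198913574], [0.5903000235
[... 657 characters left out ...]
cen': array([0.4878, 0.2439]), 'axis': np.float64(-68.7), 'rect_c': array([0.4878, 0.2449]), 'size': array([47.8, 51.2]), 'ang': 47.0, 'tri': [[0.4410000145435333, 0.2703999876976013], [0.5285000205039978, 0.2680000066757202], [0.4918999969959259, 0.19979999959468842]]}
r_vert 27.0 {'cen': array([0.5012, 0.1637]), 'axis': np.float64(66.3), 'rect_c': array([0.5011, 0.1634]), 'size': array([41.9, 40.9]), 'ang': 2.8, 'tri': [[0.4648999869823456, 0.18209999799728394], [0.5350000262260437, 0.18549999594688416], [0.5044000148773193, 0.12099999934434891]]}
[[0.60486687 0.30632979 0.025     ]
 [0.64463585 0.05758922 0.025     ]
 [0.47563714 0.0287876  0.025     ]
 [0.43631809 0.27713233 0.025     ]]
```

View pics/c1.png

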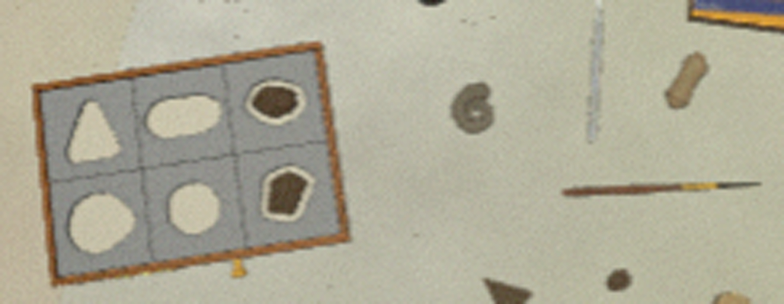

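```bash
python3 -m crank '[[1,0.25,0.25,0,0],[1,0.5,0.5,0,0],[1,0.75,0.75,0,0],[1,1,1,0,0]]' 15; python3 -m crank '[[1,0.15,0.3,0,0],[1,0.3,0.65,0,0],[1,0.3,0.65,0,0],[1,0.3,0.65,0,0]]'; python3 - <<'E'
from h import *
c=get_calibration('wrist');im=get_image('wrist');s=get_state();print(s['time'],s['position'],s['tool_rot'],c)
for n,x in dict(v=(.421,-.298,.012),k=(.6197,-.2667,.01),t=(.432,-.103,.005),a=(.593,-.0777,.006)).items(): print(n,proj(c,[x]))
cv2.imwrite('pics/w1.png',cv2.convertScaleAbs(im,alpha=1.5)[:,:,::-1])
E
```

```text
time: 0.65
position: [0.3386, -0.4514, 0.2224]
tool_rot: [3.117, 0.391, -0.0]
ft_force: [0.9, -1.3, 0.2]
grip_width: 0.998
grip_force: 0.0
time: 1.15
position: [0.3978, -0.3223, 0.2227]
tool_rot: [3.116, 0.395, -0.0]
ft_force: [-0.0, -0.2, 0.7]
grip_width: 0.998
grip_force: 0.0
1.2 [ 0.39686426 -0.32408269  0.2225686 ] [ 3.11625918e+00  3.90595786e-01 -9.75924009e-04] {'fovy': 61.016655192933705, 'cx': 249.63164396681216, 'cy': 197.36139128321946, 'k1': 0.021218013160471873, 'R': array([[ 2.50482641e-01, -9.68121079e-01, -1.53724937e-04],
       [-9.26727770e-01, -2.39818850e-01,  2.89244808e-01],
       [-2.80060862e-01, -7.23083423e-02, -9.57255148e-01]]), 't': array([-0.41322566,  0.25530046,  0.47913606])}
v [[232.70638382 144.74830705]]
k [[249.83568435 -66.75074136]]
t [[62.52627437 89.00110933]]
a [[ 47.60819319 -94.66845172]]
```

View pics/w1.png

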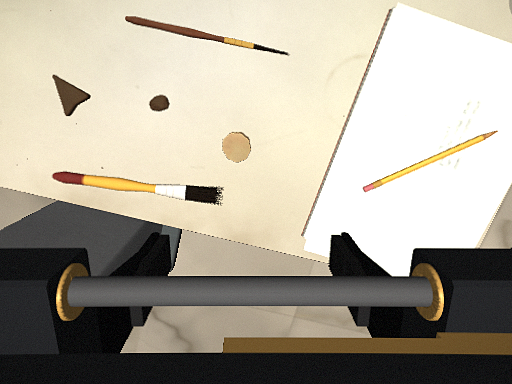

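The wrist picture shows the vertebra at (236,147), the tooth at (70,94) with its root on the left, and a pebble at (159,102), which is not part of the job.

```bash
python3 - <<'E'
from h import *
c=get_calibration('wrist');im=get_image('wrist');s=get_state();print(s['position'])
for z in(.009,.018):
    t,W,q=blob(im,c,(236,147),z,26); print('v',t,desc(W),cv2.minEnclosingCircle((W*1e3).astype(np.float32)))
t,W,q=blob(im,c,(70,94),.008,30); print('t',t,desc(W))
E
```

```text
[ 0.39635082 -0.32493977  0.22244293]
v 39.0 {'cen': array([ 0.4197, -0.3025]), 'axis': np.float64(14.6), 'rect_c': array([ 0.4199, -0.302 ]), 'size': array([34.2, 35.6]), 'ang': 80.8, 'tri': [[0.4465000033378601, -0.3246000111103058], [0.387800008058548, -0.3131999969482422], [0.42640000581741333, -0.2694000005722046]]} ((419.26220703125, -302.34979248046875), 18.379098892211914)
v 39.0 {'cen': array([ 0.421 , -0.3026]), 'axis': np.float64(14.6), 'rect_c': array([ 0.4212, -0.3021]), 'size': array([33.4, 34.7]), 'ang': 80.8, 'tri': [[0.4471000134944916, -0.32420000433921814], [0.38989999890327454, -0.31299999356269836], [0.42750000953674316, -0.2702000141143799]]} ((420.5597839355469, -302.4403381347656), 17.938735961914062)
t 96.0 {'cen': array([ 0.4276, -0.1125]), 'axis': np.float64(40.6), 'rect_c': array([ 0.4233, -0.1095]), 'size': array([43.4, 34.5]), 'ang': 74.4, 'tri': [[0.446399986743927, -0.09070000052452087], [0.43380001187324524, -0.13600000739097595], [0.4011000096797943, -0.11100000143051147]]}
```

```bash
python3 - <<'E'
from h import *
c=get_calibration('side');im=cv2.resize(cv2.imread('pics/side0.png')[:,:,::-1],(512,384),interpolation=cv2.INTER_AREA)
for n,uv,z,w in [('v',(303,478),.009,18),('t',(288,384),.005,14),('k',(463,427),.01,20),('a',(399,353),.007,16)]:
    t,W,q=blob(im,c,np.array(uv)*.64,z,w); print(n,t,desc(W))
s=(np.array([.4205,-.3025]),)
E
```

```text
v 39.0 {'cen': array([ 0.4216, -0.3036]), 'axis': np.float64(87.2), 'rect_c': array([ 0.4211, -0.3032]), 'size': array([32.3, 48.2]), 'ang': 1.7, 'tri': [[0.3871999979019165, -0.3095000088214874], [0.4359000027179718, -0.26030001044273376], [0.4383000135421753, -0.33970001339912415]]}
t 64.0 {'cen': array([ 0.427 , -0.1131]), 'axis': np.float64(30.1), 'rect_c': array([ 0.4238, -0.1112]), 'size': array([42.3, 35. ]), 'ang': 74.0, 'tri': [[0.4472000002861023, -0.09279999881982803], [0.4343000054359436, -0.1379999965429306], [0.3953000009059906, -0.10869999974966049]]}
k 43.0 {'cen': array([ 0.6194, -0.2707]), 'axis': np.float64(-34.4), 'rect_c': array([ 0.6192, -0.2714]), 'size': array([34.4, 56.5]), 'ang': 57.1, 'tri': [[0.5985999703407288, -0.30570000410079956], [0.5900999903678894, -0.2320999950170517], [0.6664999723434448, -0.2815000116825104]]}
a 51.0 {'cen': array([ 0.593 , -0.0833]), 'axis': np.float64(23.4), 'rect_c': array([ 0.5926, -0.0821]), 'size': array([46.6, 46.3]), 'ang': 2.2, 'tri': [[0.5952000021934509, -0.03880000114440918], [0.6315000057220459, -0.10379999876022339], [0.5515999794006348, -0.10679999738931656]]}
```

```bash
python3 -m crank '[[1,0.12,0.112,-0.3,0],[1,0.12,0.112,-0.6,0],[1,0.12,0.112,-0.8,0],[1,0.12,0.112,-0.8,0],[1,0.12,0.112,-0.8,0]]'; python3 -c "
from h import *
for i in range(1): s=get_state();print(s['position'],s['tool_rot'],s['joint_positions'])
c=get_calibration('wrist');im=get_image('wrist');cv2.imwrite('pics/w2.png',im[:,:,::-1])"
```

```text
time: 1.88
position: [0.4219, -0.3027, 0.0641]
tool_rot: [3.116, 0.387, 0.002]
ft_force: [-0.3, -0.8, -0.1]
grip_width: 1.0
grip_force: 0.0
[ 0.42193432 -0.30269196  0.06410369] [3.11593130e+00 3.87456470e-01 2.33885112e-03] [ 0.89937644  0.2041706  -0.35878421  1.94433209  0.08487346  1.005191
 -0.82134039]
```

View pics/w2.png

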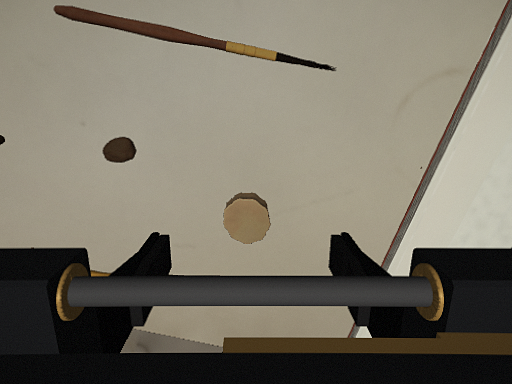

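The wrist view shows the vertebra at (247,220), centred between the fingers (about 250). I descend and grip.

```bash
python3 -m crank '[[1,0,0,-0.15,0],[1,0,0,-0.28,0],[1,0,0,-0.28,0],[0.3,0,0,-0.28,0],[0.3,0,0,-0.28,0]]' 12;python3 -m crank '[[0.3,0,0,0,0],[0.3,0,0,0,0],[0.3,0,0,0,0]]'
```

```text
time: 2.55
position: [0.4227, -0.3016, 0.0084]
tool_rot: [3.115, 0.391, 0.003]
ft_force: [0.2, -0.4, 0.1]
grip_width: 0.852
grip_force: 0.0
time: 2.92
position: [0.4215, -0.3007, 0.0067]
tool_rot: [3.117, 0.391, 0.0]
ft_force: [-1.1, 0.5, -0.1]
grip_width: 0.519
grip_force: 0.0
```

```bash
python3 -m crank '[[0.3,0,0,0,0],[0.3,0,0,0,0],[0.3,0,0,0,0],[0.3,0,0,0,0]]'
```

```text
time: 3.42
position: [0.4214, -0.3006, 0.0065]
tool_rot: [-3.117, -0.391, 0.0]
ft_force: [-0.2, -0.6, -0.3]
grip_width: 0.368
grip_force: 12.0
```

```bash
python3 -m crank '[[0.3,0,0,0.2,0],[0.3,0,0,0.5,0],[0.3,0,0.3,0.5,0],[0.3,0.1,0.6,0.5,-0.007],[0.3,0.2,0.9,0.5,-0.014]]';python3 -m crank '[[0.3,0.1,0.3,0,0],[0.3,0.1,0.6,0,0],[0.3,0.15,0.9,0,0],[0.3,0.15,1,0,0],[0.3,0.15,1,0,0]]'
```

```text
time: 4.05
position: [0.4612, -0.1207, 0.1069]
tool_rot: [3.131, 0.25, 0.001]
ft_force: [0.7, -0.5, -0.9]
grip_width: 0.363
grip_force: 12.0
time: 4.68
position: [0.4906, 0.0798, 0.1065]
tool_rot: [-3.13, -0.26, 0.0]
ft_force: [0.4, -0.2, 0.3]
grip_width: 0.364
grip_force: 12.0
```

```bash
python3 - <<'E'
from h import *
c=get_calibration('wrist');im=get_image('wrist');s=get_state();print(s['position'],s['tool_rot'],s['grip_force'])
for n,x in dict(v=(.501,.158,.02),k=(.580,.171,.02),t=(.567,.2505,.02),a=(.488,.2385,.02)).items(): print(n,proj(c,[x]))
cv2.imwrite('pics/w3.png',im[:,:,::-1])
E
```

```text
[0.490732   0.07771461 0.10637327] [ 3.13055338e+00  2.55878100e-01 -9.19524297e-04] 11.999377517568064
v [[150.77969417 173.18733801]]
k [[140.86910182  61.8892503 ]]
t [[24.85246029 60.30517407]]
a [[ 44.66465509 172.31857524]]
```

View pics/w3.png

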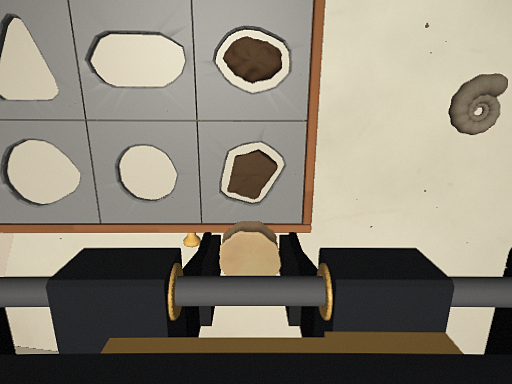

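```bash
python3 - <<'E'
from h import *
c=get_calibration('wrist');im=get_image('wrist')
A,B=unproj(c,[(87,121.5),(197,121)],.023)[:,:2]; d=A-B; print('corners',A,B,np.linalg.norm(d),'yaw',np.degrees(np.arctan2(-d[0],d[1])))
d/=np.linalg.norm(d); ey=d; ex=np.array([d[1],-d[0]]); m=(A+B)/2
print('grid: v',m-.04*ex,'k',m+.04*ex,'a',m-.04*ex+.08*ey,'t',m+.04*ex+.08*ey)
for n,uv,w in [('v',(148,172),40),('k',(138,59),56),('a',(43,172),42)]:
    t,W,q=blob(im,c,uv,.02,w); print(n,t,desc(W))
t,W,q=blob(im,c,(476,103),.006,36); print('ammon',t,desc(W)); 
P=np.array([(503,76),(452,115)]);print(unproj(c,P,.006))
E
```

```text
corners [0.53320689 0.20354445] [0.54689489 0.12447131] 0.08024912647675975 yaw 9.820890765529356
grid: v [0.50063706 0.15718513] k [0.57946472 0.17083063] a [0.48699156 0.23601279] t [0.56581922 0.24965829]
v 54.0 {'cen': array([0.5009, 0.1605]), 'axis': np.float64(58.9), 'rect_c': array([0.501 , 0.1598]), 'size': array([42.4, 43.2]), 'ang': 11.0, 'tri': [[0.5080999732017517, 0.11779999732971191], [0.46149998903274536, 0.17409999668598175], [0.5320000052452087, 0.18790000677108765]]}
k 60.0 {'cen': array([0.5811, 0.175 ]), 'axis': np.float64(-80.1), 'rect_c': array([0.5809, 0.1749]), 'size': array([37.1, 70.2]), 'ang': 9.8, 'tri': [[0.5914000272750854, 0.23319999873638153], [0.6075999736785889, 0.11680000275373459], [0.541100025177002, 0.1746000051498413]]}
a 54.0 {'cen': array([0.4873, 0.2405]), 'axis': np.float64(-79.8), 'rect_c': array([0.4881, 0.2416]), 'size': array([48.7, 51.1]), 'ang': 39.2, 'tri': [[0.529699981212616, 0.2603999972343445], [0.48510000109672546, 0.19539999961853027], [0.4442000091075897, 0.27160000801086426]]}
ammon 93.0 {'cen': array([ 0.5926, -0.081 ]), 'axis': np.float64(-9.4), 'rect_c': array([ 0.5924, -0.0801]), 'size': array([45.6, 39.7]), 'ang': 6.5, 'tri': [[0.6319000124931335, -0.09570000320672989], [0.5541999936103821, -0.10450000315904617], [0.5877000093460083, -0.04439999908208847]]}
[[ 0.61450477 -0.09503327  0.006     ]
 [ 0.5817307  -0.0678363   0.006     ]]
```

```bash
python3 -m crank '[[0.3,0.03,0.2,0,0],[0.3,0.055,0.4,0,0],[0.3,0.055,0.4,-0.15,0],[0.3,0.055,0.4,-0.3,0],[0.3,0.055,0.4,-0.36,0]]'
```

```text
time: 5.4
position: [0.5011, 0.1553, 0.0327]
tool_rot: [3.13, 0.249, -0.005]
ft_force: [-1.4, -0.1, -1.0]
grip_width: 0.361
grip_force: 12.0
```

```bash
python3 -m crank '[[0.3,0,0,0,0],[0.3,0,0,-0.025,0],[0.3,0,0,-0.045,0],[0.3,0,0,-0.045,0]]'
```

```text
time: 5.9
position: [0.502, 0.1578, 0.0257]
tool_rot: [3.131, 0.254, 0.0]
ft_force: [0.6, 0.5, 0.2]
grip_width: 0.359
grip_force: 12.0
```

```bash
python3 -m crank '[[0.3,0,0,-0.008,0],[0.3,0,0,-0.008,0],[0.3,0,0,-0.008,0]]'
```

```text
time: 6.28
position: [0.502, 0.1579, 0.024]
tool_rot: [3.131, 0.254, 0.0]
ft_force: [-0.1, -0.6, -1.1]
grip_width: 0.365
grip_force: 12.0
```

Release, then straight up.

```bash
python3 -m crank '[[0.46,0,0,0,0],[0.46,0,0,0,0],[0.48,0,0,0,0],[0.48,0,0,0.1,0],[0.48,0,0,0.4,0]]'; python3 - <<'E'
from h import *
c=get_calibration('wrist');im=get_image('wrist');s=get_state();print(s['position'],s['tool_rot'],s['grip_force'])
cv2.imwrite('pics/w4.png',im[:,:,::-1])
E
```

```text
time: 6.9
position: [0.4998, 0.1572, 0.1034]
tool_rot: [-3.131, -0.254, 0.009]
ft_force: [1.9, -0.4, 2.1]
grip_width: 0.478
grip_force: 0.0
[0.5057464  0.16009263 0.11313438] [-3.12983488 -0.25592614 -0.01530489] 0.0
```

View pics/w4.png

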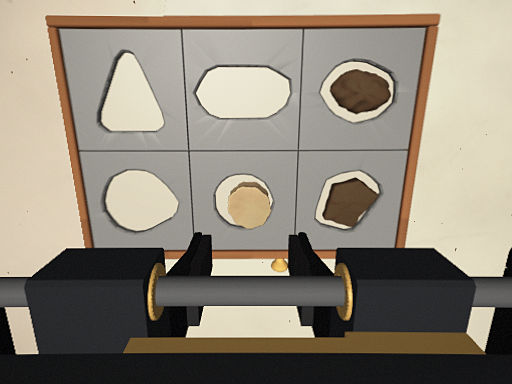

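The drawer fills the view. The vertebra is in the round recess: its top is at (249,207) and the recess at (244,200). I measure all of it.

```bash
python3 - <<'E'
from h import *
c=get_calibration('wrist');im=get_image('wrist')
print(get_state()['position'])
# drawer grid crossings
X=unproj(c,[(184.5,149.5),(300,149.5)],.023)[:,:2]; A,B=X; d=A-B; print(A,B,np.linalg.norm(d),np.degrees(np.arctan2(-d[0],d[1])))
ey=d/np.linalg.norm(d); ex=np.array([ey[1],-ey[0]]); m=(A+B)/2
print('grid: v',m-.04*ex,'k',m+.04*ex,'a',m-.04*ex+.08*ey,'t',m+.04*ex+.08*ey)
for n,uv,w in [('k',(243,92),55),('a',(142,200),44),('t',(132,95),46)]:
    t,W,q=blob(im,c,uv,.02,w); print(n,t,desc(W))
p=im[165:235,205:285].astype(int); m=((p[:,:,0]-p[:,:,2])>60).astype(np.uint8)
q=cv2.findNonZero(cv2.morphologyEx(m,cv2.MORPH_OPEN,np.ones((3,3))))[:,0]+[205,165]
print('vtop circle',cv2.minEnclosingCircle((unproj(c,q,.035)[:,:2]*1e3).astype(np.float32)))
E
```

```text
[0.50652727 0.16016318 0.11125596]
[0.53917829 0.21522645] [0.55380812 0.12694955] 0.08948096285988828 9.409905786696658
grid: v [0.50703145 0.16454814] k [0.58595496 0.17762786] a [0.49395172 0.24347165] t [0.57287524 0.25655137]
k 65.0 {'cen': array([0.5811, 0.1741]), 'axis': np.float64(-80.0), 'rect_c': array([0.5808, 0.1745]), 'size': array([36.8, 70.3]), 'ang': 9.4, 'tri': [[0.5898000001907349, 0.2329999953508377], [0.6093000173568726, 0.11490000039339066], [0.5419999957084656, 0.17139999568462372]]}
a 57.0 {'cen': array([0.4878, 0.2411]), 'axis': np.float64(-78.5), 'rect_c': array([0.4888, 0.242 ]), 'size': array([48. , 52.2]), 'ang': 38.3, 'tri': [[0.48809999227523804, 0.19619999825954437], [0.4426000118255615, 0.2718999981880188], [0.5292999744415283, 0.2624000012874603]]}
t 60.0 {'cen': array([0.5642, 0.2663]), 'axis': np.float64(-4.5), 'rect_c': array([0.563 , 0.2616]), 'size': array([58.3, 41.5]), 'ang': 21.6, 'tri': [[0.5349000096321106, 0.2809000015258789], [0.6118000149726868, 0.25859999656677246], [0.5432000160217285, 0.2313999980688095]]}
vtop circle ((501.29376220703125, 156.85174560546875), 17.044445037841797)
```

```bash
python3 -m crank '[[1,0.03,-0.25,0,0],[1,0.06,-0.5,0,0],[1,0.1,-0.75,0,0],[1,0.1,-1,0,0],[1,0.1,-1,0,0]]'; python3 -m crank '[[1,0.02,-0.2,0,0],[1,0.02,-0.2,0,0],[1,0.02,-0.2,0,0]]'; python3 - <<'E'
from h import *
c=get_calibration('wrist');im=get_image('wrist');s=get_state();print(s['position'],s['tool_rot'])
u=proj(c,[(.5924,-.0805,.006)])[0];print(u)
t,W,q=blob(im,c,u,.006,60);print(t,desc(W))
for a in range(-90,90,10):
    r=np.radians(a);e=np.array([[np.cos(r),-np.sin(r)],[np.sin(r),np.cos(r)]]);p=W@e;print(a,(np.ptp(p,0)*1e3).round(1),(e@((p.max(0)+p.min(0))/2)).round(4))
p=im[max(0,int(u[1])-70):int(u[1])+70,int(u[0])-90:int(u[0])+90];cv2.imwrite('pics/w5.png',cv2.resize(p,None,fx=3,fy=3)[:,:,::-1])
E
```

```text
time: 7.62
position: [0.5222, -0.0474, 0.1049]
tool_rot: [3.13, 0.241, 0.001]
ft_force: [0.7, 1.2, 0.6]
grip_width: 0.95
grip_force: 0.0
time: 8.0
position: [0.5263, -0.0805, 0.1046]
tool_rot: [-3.13, -0.256, -0.001]
ft_force: [-0.5, -0.2, -0.5]
grip_width: 0.999
grip_force: 0.0
[ 0.52619719 -0.08021453  0.10445469] [-3.13047995e+00 -2.57259531e-01 -9.80958932e-04]
[261.54218562 116.99313326]
77.0 {'cen': array([ 0.5922, -0.081 ]), 'axis': np.float64(-2.8), 'rect_c': array([ 0.5917, -0.0801]), 'size': array([45.6, 37.8]), 'ang': 10.8, 'tri': [[0.5885999798774719, -0.04340000078082085], [0.6270999908447266, -0.09260000288486481], [0.5533999800682068, -0.10660000145435333]]}
-90 [38.7 46.5] [ 0.5929 -0.0807]
-80 [37.9 45.7] [ 0.5918 -0.0801]
-70 [40.8 44.7] [ 0.5918 -0.0811]
-60 [42.9 43.6] [ 0.5921 -0.0822]
-50 [45.  42.8] [ 0.5923 -0.0828]
-40 [46.4 42.2] [ 0.593  -0.0828]
-30 [46.8 41.1] [ 0.5935 -0.0826]
-20 [47.4 40.2] [ 0.5934 -0.0822]
-10 [47.2 39.5] [ 0.5935 -0.0812]
0 [46.5 38.7] [ 0.5929 -0.0807]
10 [45.7 37.9] [ 0.5918 -0.0801]
20 [44.7 40.8] [ 0.5918 -0.0811]
30 [43.6 42.9] [ 0.5921 -0.0822]
40 [42.8 45. ] [ 0.5923 -0.0828]
50 [42.2 46.4] [ 0.593  -0.0828]
60 [41.1 46.8] [ 0.5935 -0.0826]
70 [40.2 47.4] [ 0.5934 -0.0822]
80 [39.5 47.2] [ 0.5935 -0.0812]
```

View pics/w5.png

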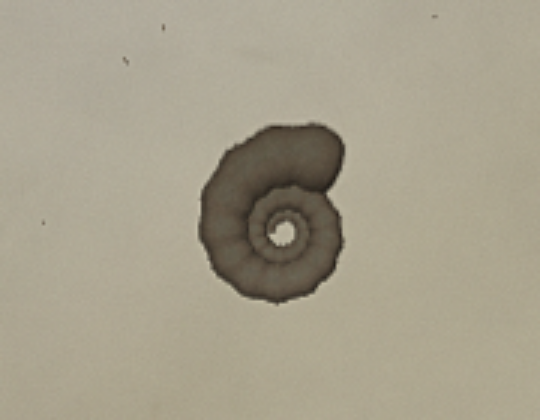

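The ammonite's coil is centred near (262,117), with the aperture at upper right. Its long axis runs at about -15°. The current finger line (99°) gives an opposed grip on the whorl, so I grip there.

```bash
python3 -m crank '[[1,0.16,0,0,0],[1,0.32,0,-0.15,0],[0.8,0.32,0,-0.35,0],[0.65,0.32,0,-0.49,0],[0.6,0.32,0,-0.497,0]]' 12; python3 -m crank '[[0.6,0,0,0,0],[0.55,0,0,0,0],[0.3,0,0,0,0],[0.3,0,0,0,0]]'
```

```text
time: 8.68
position: [0.5883, -0.0801, 0.0028]
tool_rot: [-3.129, -0.257, 0.006]
ft_force: [0.0, -0.2, 0.2]
grip_width: 0.744
grip_force: 0.0
time: 9.18
position: [0.5903, -0.082, 0.0053]
tool_rot: [3.131, 0.254, 0.001]
ft_force: [-0.5, 1.6, 3.9]
grip_width: 0.415
grip_force: 12.1
```

```bash
python3 -m crank '[[0.3,0,0,0.05,0],[0.3,0,0,0.2,0],[0.3,0,0,0.45,0],[0.3,0,0.2,0.5,-0.025],[0.3,0,0.4,0.5,-0.05]]'; python3 -c "
from h import *
c=get_calibration('wrist');cv2.imwrite('pics/w6.png',get_image('wrist')[:,:,::-1])"
```

```text
time: 9.8
position: [0.5912, -0.0019, 0.107]
tool_rot: [3.131, -0.25, 0.006]
ft_force: [-0.3, 0.1, -0.9]
grip_width: 0.415
grip_force: 12.0
```

View pics/w6.png

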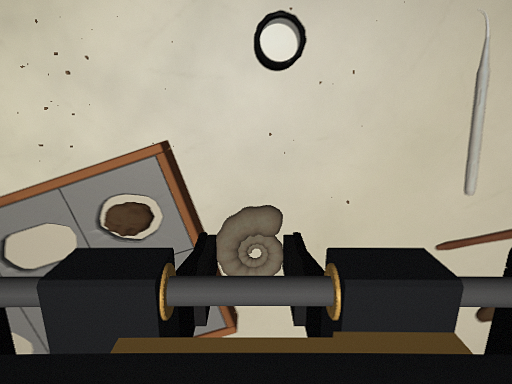

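```bash
python3 -m crank '[[0.3,-0.1,0.2,0,-0.026],[0.3,-0.2,0.4,0,-0.052],[0.3,-0.3,0.6,0,-0.078],[0.3,-0.4,0.8,0,-0.105],[0.3,-0.5,1,0,-0.132]]';python3 -m crank '[[0.3,0,0.1,0,0],[0.3,0,0.2,0,0],[0.3,0,0.2,0,0],[0.3,0,0.2,0,0]]'
```

```text
time: 10.48
position: [0.5135, 0.1351, 0.0872]
tool_rot: [2.911, -1.091, -0.041]
ft_force: [-0.7, -0.0, -1.2]
grip_width: 0.409
grip_force: 12.0
time: 10.98
position: [0.5138, 0.1735, 0.0867]
tool_rot: [2.91, -1.091, -0.041]
ft_force: [0.5, -0.3, -0.3]
grip_width: 0.413
grip_force: 12.0
```

```bash
python3 -c "
from h import *
s=get_state();R=cv2.Rodrigues(s['tool_rot'])[0];print(s['position'],s['joint_positions'].round(3),R.round(3),np.degrees(np.arctan2(R[1,1],R[0,1])))"
```

```text
[0.5138253  0.17351625 0.08672241] [-0.317  0.237 -0.07   1.842  0.026  1.106 -2.686] [[ 0.753 -0.657 -0.037]
 [-0.658 -0.753 -0.022]
 [-0.013  0.041 -0.999]] -131.09849996411506
```

```bash
python3 -m crank '[[0.3,0,0,0.05,0.015],[0.3,0,0,0.1,0.031],[0.3,-0.07,0.17,0.1,0.031],[0.3,-0.14,0.34,0.1,0.031],[0.3,-0.14,0.34,0.1,0.031]]'; python3 -c "
from h import *
c=get_calibration('wrist');im=get_image('wrist');cv2.imwrite('pics/w7.png',im[:,:,::-1])
s=get_state();R=cv2.Rodrigues(s['tool_rot'])[0];print(s['position'],s['joint_positions'].round(3),R.round(3),np.degrees(np.arctan2(R[1,1],R[0,1])))
print(proj(c,[(.488,.239,.02),(.488,.239,.1)]))"
```

```text
time: 11.6
position: [0.4846, 0.2444, 0.1068]
tool_rot: [3.003, -0.797, -0.038]
ft_force: [-0.5, -1.1, -0.4]
grip_width: 0.411
grip_force: 12.0
[0.48566038 0.24218025 0.10669598] [-0.394  0.219 -0.139  1.82   0.042  1.146 -2.641] [[ 0.867 -0.498 -0.032]
 [-0.499 -0.866 -0.028]
 [-0.014  0.04  -0.999]] -119.88015873544033
[[246.95761816 194.64766782]
 [251.43124002 236.69945351]]
```

View pics/w7.png

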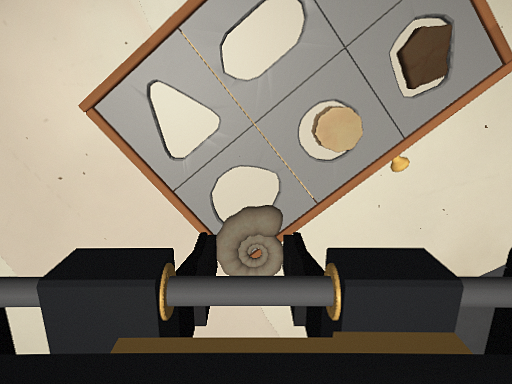

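The ammonite sits between the fingers at (252,245), with its recess just ahead at (246,195) as projected. I lower it.

```bash
python3 -m crank '[[0.3,0,0,-0.15,0],[0.3,0,0,-0.3,0],[0.3,0,0,-0.37,0],[0.3,0,0,-0.39,0],[0.3,0,0,-0.4,0]]';python3 -m crank '[[0.3,0,0,-0.005,0],[0.3,0,0,-0.005,0]]'
```

```text
time: 12.28
position: [0.4867, 0.2423, 0.0273]
tool_rot: [3.001, -0.804, -0.035]
ft_force: [-0.6, -0.2, -1.0]
grip_width: 0.413
grip_force: 12.0
time: 12.52
position: [0.4862, 0.2428, 0.0262]
tool_rot: [3.001, -0.802, -0.035]
ft_force: [-0.2, 0.3, 0.4]
grip_width: 0.413
grip_force: 12.0
```

```bash
python3 -m crank '[[0.3,0,0,-0.008,0],[0.3,0,0,-0.008,0],[0.3,0,0,-0.008,0]]'
```

```text
time: 12.9
position: [0.4858, 0.2425, 0.024]
tool_rot: [3.001, -0.802, -0.037]
ft_force: [0.4, -1.2, -2.0]
grip_width: 0.411
grip_force: 12.0
```

```bash
python3 -m crank '[[0.46,0,0,0,0],[0.48,0,0,0,0],[0.48,0,0,0,0],[0.48,0,0,0.1,0],[0.48,0,0,0.4,0]]'; python3 -m crank '[[0.6,0,0,0,0],[0.6,0,0,0,0]]'; python3 -c "
from h import *
c=get_calibration('wrist');im=get_image('wrist');cv2.imwrite('pics/w8.png',im[:,:,::-1])
u=proj(c,[(.488,.239,.023)])[0];print(u)
p=im.astype(int);m=((p.sum(2)<420)&(p[:,:,0]-p[:,:,2]>12)).astype(np.uint8)
"
```

```text
time: 13.52
position: [0.4834, 0.2414, 0.1018]
tool_rot: [2.996, -0.801, -0.045]
ft_force: [0.8, 0.6, 0.3]
grip_width: 0.478
grip_force: 0.0
time: 13.78
position: [0.4859, 0.2426, 0.104]
tool_rot: [3.001, -0.803, -0.036]
ft_force: [-0.2, 0.2, -0.4]
grip_width: 0.582
grip_force: 0.0
[245.90455502 199.4267296 ]
```

View pics/w8.png

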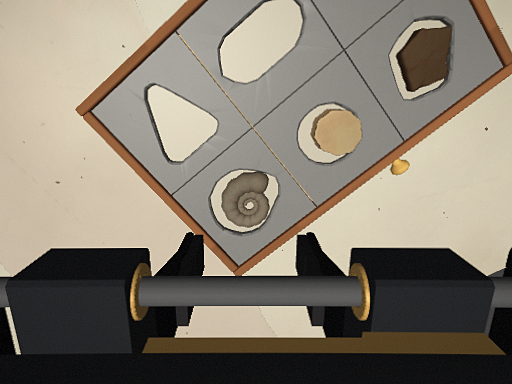

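The ammonite lies in its oval recess at (246,200). Next is the toe bone. I travel while turning +179°, to keep joint 7 in range.

```bash
for i in 1; do python3 -m crank '[[0.6,0.05,-0.14,0.03,0.025],[0.7,0.1,-0.28,0.06,0.05],[0.8,0.15,-0.42,0.1,0.075],[0.9,0.2,-0.55,0.1,0.1],[1,0.24,-0.68,0.1,0.124]]'; python3 -m crank '[[1,0.05,-0.14,0,0.025],[1,0.1,-0.28,0,0.05],[1,0.15,-0.42,0,0.075],[1,0.2,-0.55,0,0.1],[1,0.24,-0.68,0,0.124]]';python3 -m crank '[[1,0.05,-0.14,0,0.025],[1,0.1,-0.28,0,0.05],[1,0.15,-0.42,0,0.075],[1,0.2,-0.55,0,0.1],[1,0.24,-0.68,0,0.124]]';python3 -m crank '[[1,0.05,-0.14,0,0.025],[1,0.1,-0.28,0,0.05],[1,0.15,-0.42,0,0.075],[1,0.2,-0.55,0,0.1],[1,0.24,-0.68,0,0.124]]';done; python3 -c "
from h import *
s=get_state();R=cv2.Rodrigues(s['tool_rot'])[0];print(s['position'],s['joint_positions'].round(3),R.round(3),np.degrees(np.arctan2(R[1,1],R[0,1])))
c=get_calibration('wrist');print(proj(c,[(.6193,-.271,.01)]))"
```

```text
time: 14.45
position: [0.5332, 0.1053, 0.1223]
tool_rot: [3.073, 0.404, -0.017]
ft_force: [0.3, 0.4, -0.7]
grip_width: 0.928
grip_force: 0.0
time: 15.08
position: [0.581, -0.0303, 0.122]
tool_rot: [2.691, 1.542, 0.009]
ft_force: [0.1, -0.0, 0.2]
grip_width: 1.002
grip_force: 0.0
time: 15.7
position: [0.629, -0.166, 0.1217]
tool_rot: [1.908, 2.454, 0.034]
ft_force: [0.6, 0.1, 0.7]
grip_width: 0.997
grip_force: 0.0
time: 16.32
position: [0.6772, -0.3019, 0.1214]
tool_rot: [0.837, 3.006, 0.056]
ft_force: [0.9, -0.1, 0.3]
grip_width: 0.997
grip_force: 0.0
[ 0.67716186 -0.30185966  0.12136625] [ 0.521  0.564 -0.176  1.32   0.059  1.248  1.382] [[-0.856  0.516  0.029]
 [ 0.517  0.856  0.029]
 [-0.01   0.04  -0.999]] 58.91286956027867
[[241.96007363 115.09199767]]
```

```bash
python3 - <<'E'
from h import *
c=get_calibration('wrist');im=get_image('wrist');s=get_state();print(s['position'])
t,W,q=blob(im,c,(242,115),.011,56);print(t,desc(W),q.mean(0))
E
```

```text
[ 0.67677962 -0.30757231  0.1209284 ]
61.0 {'cen': array([ 0.619 , -0.2704]), 'axis': np.float64(-30.1), 'rect_c': array([ 0.6191, -0.271 ]), 'size': array([22.6, 56.1]), 'ang': 58.6, 'tri': [[0.5839999914169312, -0.2363000065088272], [0.6661999821662903, -0.2863999903202057], [0.6043999791145325, -0.290800005197525]]} [242.44469697 113.65492424]
```

```bash
python3 -m crank '[[1,-0.15,0.09,0,0],[1,-0.29,0.178,-0.1,0],[1,-0.29,0.178,-0.28,0],[1,-0.29,0.178,-0.28,0],[1,-0.29,0.178,-0.28,0]]'; python3 - <<'E'
from h import *
for i in range(3):
    im=get_image('wrist');s=get_state();print(s['position'])
R=cv2.Rodrigues(s['tool_rot'])[0]
c=get_calibration('wrist');im=get_image('wrist')
u=proj(c,[(.619,-.2708,.011)])[0];print(u)
t,W,q=blob(im,c,u,.011,62);print(t,desc(W))
E
```

```text
time: 17.0
position: [0.6202, -0.2661, 0.0681]
tool_rot: [0.844, 3.001, 0.055]
ft_force: [0.1, -0.9, -0.2]
grip_width: 1.002
grip_force: 0.0
[ 0.6207559  -0.26630521  0.06893629]
[ 0.6210046  -0.26640592  0.06932807]
[ 0.62096561 -0.26641551  0.06940916]
[241.94199205 213.75380963]
63.0 {'cen': array([ 0.6187, -0.2696]), 'axis': np.float64(-30.3), 'rect_c': array([ 0.6189, -0.27  ]), 'size': array([22.4, 57.2]), 'ang': 58.8, 'tri': [[0.5863000154495239, -0.2371000051498413], [0.6675000190734863, -0.28630000352859497], [0.6018999814987183, -0.289900004863739]]}
```

```bash
python3 -m crank '[[0.9,-0.01,-0.02,-0.1,0],[0.7,-0.01,-0.02,-0.22,0],[0.6,-0.01,-0.02,-0.3,0],[0.5,-0.01,-0.02,-0.31,0],[0.4,-0.01,-0.02,-0.31,0]]' 12; python3 -m crank '[[0.3,0,0,0,0],[0.1,0,0,0,0],[0.05,0,0,0,0],[0.05,0,0,0,0],[0.05,0,0,0,0]]'
```

```text
time: 17.82
position: [0.6181, -0.27, 0.0062]
tool_rot: [0.843, 3.001, 0.055]
ft_force: [-0.6, -0.1, -0.4]
grip_width: 0.53
grip_force: 0.0
time: 18.45
position: [0.6184, -0.2699, 0.0068]
tool_rot: [0.843, 3.0, 0.054]
ft_force: [-0.1, 0.7, 5.2]
grip_width: 0.251
grip_force: 12.0
```

```bash
python3 -m crank '[[0.1,0,0,0.05,0],[0.1,0,0,0.25,0],[0.1,0,0,0.5,0],[0.1,0,0.2,0.5,-0.02],[0.1,0,0.45,0.5,-0.045]]'; python3 -m crank '[[0.1,-0.05,0.22,0,-0.024],[0.1,-0.1,0.44,0,-0.046],[0.1,-0.15,0.66,0,-0.07],[0.1,-0.19,0.88,0,-0.092],[0.1,-0.19,0.95,0,-0.092]]'; python3 -c "
from h import *
s=get_state();R=cv2.Rodrigues(s['tool_rot'])[0];print(s['position'],s['grip_force'],s['joint_positions'].round(3),np.degrees(np.arctan2(R[1,1],R[0,1])))"
```

```text
time: 19.08
position: [0.6176, -0.181, 0.1069]
tool_rot: [1.267, 2.841, 0.048]
ft_force: [0.7, 1.3, -0.9]
grip_width: 0.247
grip_force: 12.0
time: 19.7
position: [0.5788, 0.0141, 0.1062]
tool_rot: [2.005, 2.372, 0.034]
ft_force: [-0.4, 0.7, -1.0]
grip_width: 0.247
grip_force: 12.0
[0.57878244 0.01414441 0.1061894 ] 11.982288099825382 [ 0.101  0.235 -0.2    1.805  0.064  1.067  0.044] 9.589863901868455
```

```bash
python3 -m crank '[[0.1,0.01,0.3,0,0],[0.1,0.01,0.6,0,0],[0.1,0.01,0.8,0,0],[0.1,0.01,0.8,0,0],[0.1,0.01,0.8,-0.05,0]]'; python3 -c "
from h import *
for i in range(2): get_image('wrist');s=get_state();print(s['position'],s['grip_width'])
im=get_image('wrist');cv2.imwrite('pics/w9.png',im[:,:,::-1])"
```

```text
time: 20.32
position: [0.5829, 0.1685, 0.0962]
tool_rot: [2.01, 2.364, 0.034]
ft_force: [0.0, -1.0, -1.0]
grip_width: 0.252
grip_force: 12.0
[0.58158937 0.16732969 0.09401603] 0.24938692327908313
[0.5812465  0.16708567 0.09415608] 0.24902938237604708
```

View pics/w9.png

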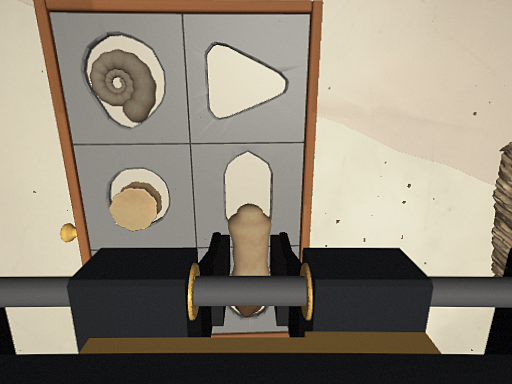

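The bone, held at (250,240), lines up with the slot (225–272). The ammonite and vertebra sit in their recesses. I move 6 mm in y and lower.

```bash
python3 -m crank '[[0.1,-0.004,0.03,-0.15,0],[0.1,-0.004,0.03,-0.28,0],[0.1,-0.004,0.03,-0.33,0],[0.1,-0.004,0.03,-0.348,0],[0.1,-0.004,0.03,-0.348,0]]';python3 -m crank '[[0.1,0,0,0,0],[0.1,0,0,0,0]]'
```

```text
time: 21.1
position: [0.5817, 0.1759, 0.0271]
tool_rot: [2.011, 2.365, 0.035]
ft_force: [-0.6, -0.7, -0.3]
grip_width: 0.25
grip_force: 12.0
time: 21.35
position: [0.5815, 0.1763, 0.0272]
tool_rot: [2.01, 2.366, 0.035]
ft_force: [-0.5, 0.7, -0.8]
grip_width: 0.252
grip_force: 12.0
```

```bash
python3 -m crank '[[0.1,-0.005,-0.01,-0.015,0],[0.1,-0.005,-0.01,-0.015,0],[0.1,-0.005,-0.01,-0.015,0]]'
```

```text
time: 21.72
position: [0.5806, 0.1744, 0.024]
tool_rot: [2.01, 2.366, 0.036]
ft_force: [0.1, 0.7, 2.5]
grip_width: 0.248
grip_force: 14.2
```

```bash
python3 -m crank '[[0.32,0,0,0,0],[0.34,0,0,0,0],[0.34,0,0,0,0],[0.34,0,0,0.1,0],[0.34,0,0,0.4,0]]'; python3 -m crank '[[0.5,0,0,0,0],[0.5,-0.1,-0.2,0,-0.024],[0.6,-0.2,-0.4,0,-0.048],[0.8,-0.3,-0.6,0,-0.072],[1,-0.4,-0.8,0,-0.096]]';python3 -m crank '[[1,-0.1,-0.2,0,-0.024],[1,-0.2,-0.4,0,-0.046],[1,-0.3,-0.55,0,-0.046],[1,-0.39,-0.66,0,-0.046],[1,-0.39,-0.66,0,-0.046]]'; python3 - <<'E'
from h import *
for i in range(2): get_image('wrist');s=get_state()
R=cv2.Rodrigues(s['tool_rot'])[0];print(s['position'],s['joint_positions'].round(3),np.degrees(np.arctan2(R[1,1],R[0,1])))
c=get_calibration('wrist');im=get_image('wrist')
u=proj(c,[(.4276,-.1125,.008)])[0];print(u)
t,W,q=blob(im,c,u,.008,55);print(t,desc(W))
E
```

```text
time: 22.35
position: [0.5757, 0.1726, 0.1004]
tool_rot: [2.015, 2.371, 0.019]
ft_force: [1.7, 0.0, 0.1]
grip_width: 0.342
grip_force: 0.0
time: 22.98
position: [0.4976, 0.0128, 0.1027]
tool_rot: [2.624, 1.654, 0.011]
ft_force: [0.2, -0.2, 0.8]
grip_width: 0.742
grip_force: 0.0
time: 23.6
position: [0.4194, -0.1192, 0.1027]
tool_rot: [2.834, 1.26, 0.002]
ft_force: [0.2, 0.4, 0.2]
grip_width: 0.999
grip_force: 0.0
[ 0.42153504 -0.1172801   0.1031609 ] [ 1.830e-01 -5.200e-02  1.000e-03  2.121e+00  3.700e-02  1.047e+00
 -5.650e-01] -41.82050555999529
[245.89230991 187.27448247]
96.0 {'cen': array([ 0.4282, -0.1098]), 'axis': np.float64(47.5), 'rect_c': array([ 0.432 , -0.1132]), 'size': array([45.7, 32.9]), 'ang': 26.9, 'tri': [[0.4462999999523163, -0.08760000020265579], [0.4343000054359436, -0.13429999351501465], [0.4027000069618225, -0.10970000177621841]]}
```

```bash
python3 - <<'E'
from h import *
c=get_calibration('wrist');im=get_image('wrist');s=get_state();print(s['position'])
u=proj(c,[(.4282,-.1098,.008)])[0]
t,W,q=blob(im,c,u,.008,55)
for a in (46,48,50,52,54):
    r=np.radians(a);e=np.array([[np.cos(r),-np.sin(r)],[np.sin(r),np.cos(r)]]);p=W@e
    x0=p[:,0].min(); b=p[p[:,0]<x0+.006]; tip=p[p[:,0]>p[:,0].max()-.003]
    o=np.array([(p[:,0].max()+x0)/2,(p[:,1].max()+p[:,1].min())/2])
    print(a,(np.ptp(p,0)*1e3).round(1),'tip off',((tip[:,1].mean()-o[1])*1e3).round(1),'origin',(e@o).round(4),'grasp',(e@(o-[.014,0])).round(4))
E
```

```text
[ 0.42220801 -0.11682494  0.10326252]
46 [43.9 35.2] tip off 2.7 origin [ 0.432  -0.1068] grasp [ 0.4222 -0.1169]
48 [43.5 35.3] tip off 1.4 origin [ 0.4317 -0.1062] grasp [ 0.4223 -0.1166]
50 [43.  35.4] tip off 0.1 origin [ 0.4314 -0.1056] grasp [ 0.4224 -0.1163]
52 [42.4 35.5] tip off -1.2 origin [ 0.4311 -0.105 ] grasp [ 0.4225 -0.116 ]
54 [42.6 35.5] tip off -2.5 origin [ 0.4305 -0.1048] grasp [ 0.4223 -0.1161]
```

```bash
python3 -m crank '[[1,0.001,0.003,-0.15,0.005],[1,0.001,0.003,-0.3,0.005],[0.8,0.001,0.003,-0.43,0.005],[0.65,0.001,0.003,-0.48,0.005],[0.55,0.001,0.003,-0.49,0.005]]' 15; python3 -m crank '[[0.5,0,0,0,0],[0.45,0,0,0,0]]'; python3 -c "
from h import *
get_image('wrist');s=get_state();print(s['position'],s['ft_force'])"
```

```text
time: 24.42
position: [0.4223, -0.1168, 0.0051]
tool_rot: [2.809, 1.311, 0.006]
ft_force: [-0.4, 0.2, 1.1]
grip_width: 0.742
grip_force: 0.0
time: 24.68
position: [0.4231, -0.1174, 0.0063]
tool_rot: [2.808, 1.309, 0.009]
ft_force: [-0.1, 0.7, 0.4]
grip_width: 0.517
grip_force: 0.0
[ 0.42294761 -0.11743724  0.00623044] [ 0.11372415  0.02458127 -0.01830827]
```

```bash
python3 -m crank '[[0.45,0,0.002,-0.006,0],[0.3,0,0.002,-0.006,0],[0.3,0,0.002,-0.006,0],[0.3,0,0.002,-0.006,0]]'; python3 -m crank '[[0.3,0,0,0.02,0],[0.3,0,0,0.1,0],[0.3,0,0,0.1,0]]'
```

```text
time: 25.22
position: [0.4221, -0.1169, 0.0042]
tool_rot: [2.81, 1.309, 0.007]
ft_force: [-1.3, 0.3, 0.1]
grip_width: 0.376
grip_force: 15.0
time: 25.6
position: [0.4234, -0.1172, 0.0252]
tool_rot: [2.808, 1.308, 0.011]
ft_force: [1.3, -0.5, -0.1]
grip_width: 0.382
grip_force: 14.9
```

```bash
python3 -m crank '[[0.3,0,0,0.2,0],[0.3,0.05,0.1,0.35,0],[0.3,0.13,0.3,0.35,-0.02],[0.3,0.2,0.5,0.35,-0.04],[0.3,0.26,0.7,0.35,-0.06]]'; python3 -m crank '[[0.3,0.06,0.2,0,-0.02],[0.3,0.14,0.4,0,-0.04],[0.3,0.22,0.6,0,-0.052],[0.3,0.3,0.8,0,-0.052],[0.3,0.35,0.95,0,-0.052]]'; python3 -m crank '[[0.3,0.04,0.18,0,0],[0.3,0.04,0.18,0,0],[0.3,0.04,0.18,0,0]]';  python3 - <<'E'
from h import *
for i in range(2): im=get_image('wrist');s=get_state()
R=cv2.Rodrigues(s['tool_rot'])[0];print(s['position'],s['grip_force'],s['joint_positions'].round(3),np.degrees(np.arctan2(R[1,1],R[0,1])))
cv2.imwrite('pics/w10.png',im[:,:,::-1])
E
```

```text
time: 26.22
position: [0.4745, 0.0243, 0.0939]
tool_rot: [3.006, 0.753, -0.005]
ft_force: [0.3, -0.1, -0.0]
grip_width: 0.38
grip_force: 14.9
time: 26.85
position: [0.5443, 0.2151, 0.0933]
tool_rot: [3.09, 0.263, -0.017]
ft_force: [0.3, -0.3, 0.1]
grip_width: 0.371
grip_force: 14.9
time: 27.22
position: [0.5519, 0.2481, 0.0933]
tool_rot: [3.088, 0.26, -0.018]
ft_force: [0.8, -0.2, -0.4]
grip_width: 0.376
grip_force: 14.9
[0.55223549 0.2473004  0.09378574] 14.947259500295331 [-0.264  0.352 -0.269  1.688  0.138  1.145 -1.982] -80.43936294606762
```

View pics/w10.png

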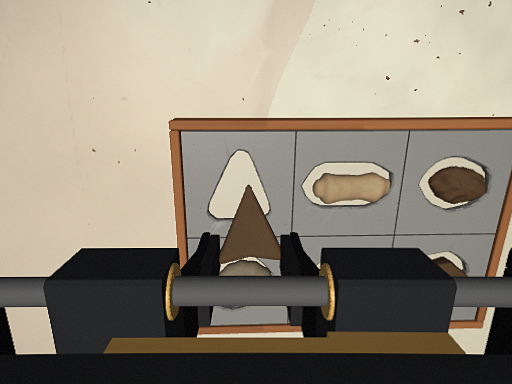

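The tooth is held at (249,230), pointing along its recess (tip 240,152; base at row 218), and the toe bone lies in its slot at (350,188).

```bash
python3 - <<'E'
from h import *
c=get_calibration('wrist');im=get_image('wrist');s=get_state();print(s['position'])
print(proj(c,[(.5672,.252,.02)]))
t,W,q=blob(im,c,(240,192),.021,38)
print(unproj(c,[(240,150),(209,218),(271,215)],.02),t,desc(W))
R=cv2.Rodrigues(s['tool_rot'])[0];o=s['position']+R@[.014,0,.0]; print(R.round(3),'tooth tip px expected',proj(c,[s['position']+R@np.array([.0347,0,-.002])]))
E
```

```text
[0.55230661 0.24732707 0.0939661 ]
[[240.53594573 185.79767235]]
[[0.59359171 0.25662626 0.02      ]
 [0.53812975 0.27182168 0.02      ]
 [0.54778442 0.22509097 0.02      ]] 61.0 {'cen': array([0.5652, 0.2553]), 'axis': np.float64(-19.3), 'rect_c': array([0.5667, 0.2556]), 'size': array([48.5, 45.2]), 'ang': 15.9, 'tri': [[0.6050000190734863, 0.2581999897956848], [0.5501999855041504, 0.22499999403953552], [0.5351999998092651, 0.2775000035762787]]}
[[ 0.986  0.166 -0.007]
 [ 0.165 -0.985 -0.043]
 [-0.014  0.041 -0.999]] tooth tip px expected [[246.41033424 189.12736339]]
```

```bash
python3 -m crank '[[0.3,0.005,0.016,-0.15,0],[0.3,0.005,0.016,-0.27,0],[0.3,0.005,0.016,-0.32,0],[0.3,0.005,0.016,-0.345,0],[0.3,0.005,0.016,-0.345,0]]';python3 -m crank '[[0.3,0,0,0,0],[0.3,0,0,0,0]]'
```

```text
time: 28.0
position: [0.5536, 0.2522, 0.0257]
tool_rot: [3.09, 0.26, -0.015]
ft_force: [0.4, 0.2, -1.7]
grip_width: 0.379
grip_force: 14.9
time: 28.25
position: [0.5537, 0.2525, 0.0259]
tool_rot: [3.09, 0.261, -0.014]
ft_force: [0.2, 0.4, -1.2]
grip_width: 0.378
grip_force: 14.9
```

```bash
python3 -m crank '[[0.3,0,-0.008,-0.008,0],[0.3,0,-0.008,-0.011,0],[0.3,0,-0.008,-0.011,0]]'; python3 -m crank '[[0.42,0,0,0,0],[0.44,0,0,0,0],[0.44,0,0,0,0],[0.44,0,0,0.1,0],[0.44,0,0,0.4,0]]'
```

```text
time: 28.62
position: [0.5536, 0.2513, 0.024]
tool_rot: [3.09, 0.261, -0.014]
ft_force: [-0.6, 0.3, 4.7]
grip_width: 0.381
grip_force: 17.4
time: 29.25
position: [0.5508, 0.2495, 0.1012]
tool_rot: [3.087, 0.261, -0.026]
ft_force: [1.5, 0.0, 0.4]
grip_width: 0.438
grip_force: 0.0
```

```bash
python3 -m crank '[[0.44,-0.1,-0.2,0.2,0],[0.44,-0.2,-0.45,0.5,0],[0.44,-0.3,-0.7,0.5,0],[0.44,-0.3,-1,0.5,0],[0.44,-0.3,-1,0.5,0]]'; python3 -m crank '[[0.44,0,-0.3,0,0],[0.44,0,-0.6,0,0],[0.44,0,-0.9,0,0],[0.44,0,-1,0,0],[0.44,0,-1,0,0]]'; python3 - <<'E'
from h import *
a=get_image('top')[180:275,135:255]; b=get_image('side')[150:215,160:265]
a=cv2.resize(a,(480,380),interpolation=cv2.INTER_CUBIC);b=cv2.resize(b,(320,198),interpolation=cv2.INTER_CUBIC);b=np.vstack([b,np.zeros((182,320,3),np.uint8)])
cv2.imwrite('pics/fin.png',cv2.convertScaleAbs(np.hstack([a,b]),alpha=1.5)[:,:,::-1])
E
```

```text
time: 29.88
position: [0.4933, 0.045, 0.2046]
tool_rot: [3.089, 0.247, -0.013]
ft_force: [0.2, 0.7, -0.1]
grip_width: 0.442
grip_force: 0.0
time: 30.5
position: [0.4934, -0.15, 0.2034]
tool_rot: [3.09, 0.257, -0.015]
ft_force: [0.0, 0.8, 0.2]
grip_width: 0.438
grip_force: 0.0
```

View pics/fin.png

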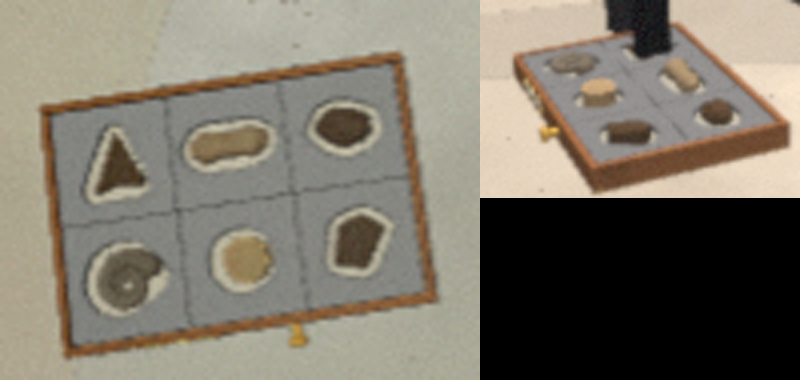

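All four fossils lie inside their own recesses: tooth (118,165), toe bone (230,143), ammonite (125,278) and vertebra (245,258) in this crop. The two packed pieces are undisturbed and the arm is clear, so I hand in.

```bash
python3 -c "
from bench import *
print(close_job())"
```

```text
the job is handed in; nothing more can be done
None
```

I handed the job in after about 31 of the 96 seconds; the last pictures show all four fossils in their own recesses and the two packed specimens where they were, but no verdict came back. The ammonite is turned about 26° from its recess axes, because joint 7 reached its limit.

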